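# Rinsed finials onto the draining rack in reverse order

## Robot

A 6-joint arm with a two-finger parallel gripper is mounted at the origin on a cart in front of the work surface, level with it; the furniture and walls round the work are solid. World frame = base frame: x ahead of the robot, y to its left, z up, the work surface at z = 0. Lengths are in m, angles in rad, forces in N, time in s.
With the tool pointing down it reaches from about 0.35 to 0.85 m from the base axis. Payload 8.1 kg.
Tool frame: the origin (TCP) lies at the very end of the fingers, on their centre line; the grasp point (between the pads) lies 19 mm behind it; z points along the fingers, y is the direction in which the jaws open and shut (so a half turn about z gives the same grasp; the last joint's range is limited). The gripper opens to 93 mm and grips with 3 to 60 N. Pads are 15 mm wide; open, the fingers measure 128 mm over their backs; the gripper's body (75 mm by 188 mm) begins 65 mm behind the grasp point.
Start: joints at [-1.382, 0.13, 1.488, -0, 1.523, -0.085], TCP at [0.162, -0.578, 0.219] pointing down, gripper open.
Joint ranges: [-2.96, 2.96], [-0.89, 2.26], [0.02, 2.5], [-1.34, 4.48], [0, 2.73], [-2.66, 2.66]. Speed limits (rad/s): [2.39, 2.39, 2.79, 3.14, 3.14, 3.14].

## Interface

Orientations are given as a rotation vector (axis times angle).
In Python, from plant import read_state, read_camera, close_job gives the robot as it stands.
- The arm moves only by the tool jog_arm, never from a script. Its argument "motion" is one flat list of numbers, 7 for each row, row after row: the opening, from 0 (shut) to 1 (fully open), then the shift along the tool's x, y, z scaled (see below), then the turn, a rotation vector about the tool's x, y, z scaled (see below). A call has 1 to 8 rows; each row is the pose to reach, as a shift and turn from the pose measured when the call began, along the tool's axes at that moment; what a row does not reach only later rows make up. The controller multiplies each number of a shift by 0.5 m and each number of a turn by 90 degrees. A row lasts 1/10 s, in which the tool goes at most 50 mm and 8.59 degrees, less where a joint would pass 70% of its speed; a pose out of reach is approached as far as the arm can. A call with a number of a shift or a turn outside -1 to 1 is refused whole. A call with a gripper value outside its range is refused whole. The fingers move at their own pace and stop on an object; "grip_force" is the grip in N (left out, the last holds). Time passes only in rows, so rows that repeat a pose let the fingers close. It gives the time, the measured TCP pose, the force and the opening at its end, in the units of the state.
- read_state(): the state, without advancing time (a new reading comes with each control period).
- read_camera(name): name is "scene" or "top" or "wrist"; returns a dict with "frame" (420x560x3 uint8, red, green, blue), "vertical_fov" (degrees; the focal length in pixels is half the picture's height over the tangent of half this angle, whatever the lens; pixels are square), "cx", "cy" (the principal point, pixels), "world_from_camera" (4x4, takes a point from camera to world coordinates); the wrist camera has in their place "hand_eye" (4x4, takes a point from camera to tool coordinates, whose origin is the TCP and whose axes are the flange's). Camera axes: x right, y down, z forward; pixel columns grow to the right and rows downward; lengths in m; the calibration is good to about 2 mm. The wrist camera is an equidistant fisheye: a pixel r from the principal point sees the ray r / f radians off the axis. A picture is of the moment at which its call begins: read the wrist's pose just before it. There is no depth.
- close_job(): hands the job in, once; it reports no verdict.
The state is a dict: "t": time; "q": joint angles; "dq": joint speeds; "joint_torque": joint torques, N m; "tool_pos": TCP position; "orientation": TCP orientation; "force": force on the tool from outside, world axes, zero at the start; "wrist_torque": the same for the moment, N m; "opening": finger opening in m.
Only numpy, scipy, OpenCV 4.12 (cv2) and the standard library are available. Lean on these libraries where they do the work, as an engineer would, in place of code of your own. Each camera call takes 0.05 s, during which the arm holds its last target.

## Task

The four bronze finials have finished rinsing in the dip pans: move them over to the draining rack, each upright and fully down over a peg of its own, with the row reversed, so that the finial from the leftmost pan stands on the rightmost peg, the next one on the peg beside it, and so on. They were dipped from left to right and waxing will start at the rack's right-hand end, so the first dipped must stand there. Do not drop or tip over any of them.

Things in the scene. Friction and masses are not known exactly. Their poses are not given: they have to be found in the camera images.
- ball (a point): Dark bronze finial, 100 mm high, round about its upright z; head: a smooth ball 44 mm across. Point: its centre, 50 mm above its foot. Grip the head 77 mm above the foot (27 mm above this point). Loose, 0.25 kg. Hollow foot 43 mm across with a socket 31 mm wide, 28 mm deep. Starts upright in a dip pan, foot on the pan's floor.
- acorn (a point): Dark bronze finial, 111 mm high, round about its upright z; head: an acorn: a rim 45 mm across, above it a nut 37 mm across that ends in a point. Point: its centre, 55.5 mm above its foot. Grip the head 77 mm above the foot (21.5 mm above this point). Loose, 0.25 kg. Hollow foot 43 mm across with a socket 31 mm wide, 28 mm deep. Starts upright in a dip pan, foot on the pan's floor.
- drum (a point): Dark bronze finial, 94 mm high, round about its upright z; head: a flat-topped drum 41 mm across between two 45 mm rims. Point: its centre, 47 mm above its foot. Grip the head 77 mm above the foot (30 mm above this point). Loose, 0.25 kg. Hollow foot 43 mm across with a socket 31 mm wide, 28 mm deep. Starts upright in a dip pan, foot on the pan's floor.
- spire (a point): Dark bronze finial, 113 mm high, round about its upright z; head: a slim spire: a 25 mm round shaft 20 mm long, above it a 31 mm collar and a pointed cone. Point: its centre, 56.5 mm above its foot. Grip the head 77 mm above the foot (20.5 mm above this point). Loose, 0.25 kg. Hollow foot 43 mm across with a socket 31 mm wide, 28 mm deep. Starts upright in a dip pan, foot on the pan's floor.
- pan_ball: Round steel dip pan in which the ball finial stands at the start; one of four alike, 66 mm across, 50 mm high, open on top, floor 4 mm thick; fixed in the dip rack. Origin at the middle of its underside.
- pan_acorn: Round steel dip pan in which the acorn finial stands at the start; one of four alike, 66 mm across, 50 mm high, open on top, floor 4 mm thick; fixed in the dip rack. Origin at the middle of its underside.
- pan_drum: Round steel dip pan in which the drum finial stands at the start; one of four alike, 66 mm across, 50 mm high, open on top, floor 4 mm thick; fixed in the dip rack. Origin at the middle of its underside.
- pan_spire: Round steel dip pan in which the spire finial stands at the start; one of four alike, 66 mm across, 50 mm high, open on top, floor 4 mm thick; fixed in the dip rack. Origin at the middle of its underside.
- dip_rack: Fixed wooden board, 90 mm deep, 344 mm long, top at 34 mm, with the four dip pans in its round cut-outs. Origin at table height under its middle; y runs along the row to the left as the robot sees it, pans at y = +120, +40, -40, -120 mm, x = 0; x points away from the robot; turned by up to 0.2 rad.
- drain_rack: Fixed empty slatted wooden rack, 88 mm deep, 330 mm long, slat tops 24 mm above the table, with four upright steel pegs 10 mm thick, round-topped, 23 mm high above the slats. Origin at table height under its middle; y runs along the row to the left as the robot sees it, pegs at y = +120, +40, -40, -120 mm, x = 0; turned by up to 0.2 rad. A seated finial's foot rests on the slats.
Not all that is in view belongs to the job. Leave any blue or orange look-alike of the part that bears acorn alone.

How it is judged:
By the outcome, as a careful person would: the job done as asked, in the order asked, and still so for the second after the job is handed in, with the robot touching nothing.
It also fails if it takes over 112 s, if anything falls off the work surface, if the arm or the gripper's body presses on something with over 40 N, if the wrist force passes 120 N, or if a joint passes its speed limit or range.

## Working session

There is one attempt and no reset: what is moved stays moved. The work goes in short steps, Python scripts to look and compute and a tool call to move; the robot and the scene stay as the last step left them, time stands still between calls to the robot, and variables do not carry over. Pictures are saved under pics/ and viewed, and the job is handed in when it is done.

Besides the shell and the picture viewer there is one more tool, called after "Request:" as a command line: name --argument value ..., lists and objects as JSON in quotes. jog_arm: Moves the arm, as the interface text tells. Its arguments: {"type":"object","properties":{"motion":{"type":"array","items":{"type":"number"}},"grip_force":{"type":"number"}},"required":["motion"]}

```bash
mkdir -p pics; ls
python3 - <<'E'
from plant import read_state, read_camera
import cv2,numpy as np
print(read_state())
for n in ("scene","top","wrist"):
    c=read_camera(n); cv2.imwrite(f"pics/{n}0.png",c["frame"][:,:,::-1])
    print(n,{k:(np.round(v,4).tolist() if k!="frame" else 0) for k,v in c.items()})
E
```

```text
pics
{'t': 0.0, 'q': array([-1.38238682e+00,  1.31135208e-01,  1.48928019e+00,  1.65850419e-05,
        1.52295188e+00, -8.54010698e-02]), 'dq': array([-9.64464234e-04,  7.33334271e-04, -5.28681563e-05,  1.37176023e-03,
        5.77709097e-04,  2.08524827e-04]), 'joint_torque': array([-3.21254382e-03, -5.59844291e+01, -4.91768539e+01,  7.66702951e-02,
        3.55256803e-02, -2.29676261e-04]), 'tool_pos': array([ 0.16216442, -0.57709696,  0.21760242]), 'orientation': array([-3.11044072e+00, -4.28515095e-01,  1.17455543e-04]), 'force': array([-0.49633171, -0.00768272,  0.33366575]), 'wrist_torque': array([-0.01794804,  0.02737724, -0.03635859]), 'opening': 0.09309766411847038}
scene {'frame': 0, 'vertical_fov': 43.8045, 'cx': 280.6649, 'cy': 210.1469, 'world_from_camera': [[-0.8433, -0.415, 0.3416, 0.0741], [-0.5373, 0.6681, -0.5147, 0.5951], [-0.0147, -0.6176, -0.7864, 0.9649], [0.0, 0.0, 0.0, 1.0]]}
top {'frame': 0, 'vertical_fov': 48.5469, 'cx': 274.2018, 'cy': 210.7318, 'world_from_camera': [[-0.0238, -0.9808, 0.1934, 0.2346], [-0.9993, 0.0292, 0.025, -0.0138], [-0.0302, -0.1927, -0.9808, 1.2272], [0.0, 0.0, 0.0, 1.0]]}
wrist {'frame': 0, 'vertical_fov': 65.7065, 'cx': 279.5887, 'cy': 210.0144, 'hand_eye': [[0.001, -0.9623, -0.272, 0.0741], [1.0, 0.001, -0.0, 0.0002], [0.0003, -0.272, 0.9623, -0.1656], [0.0, 0.0, 0.0, 1.0]]}
```

View pics/scene0.png

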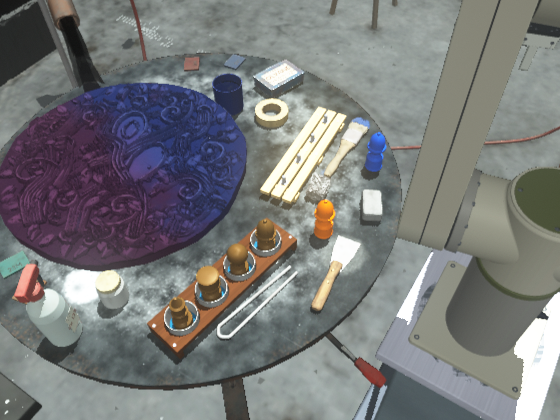

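View pics/top0.png

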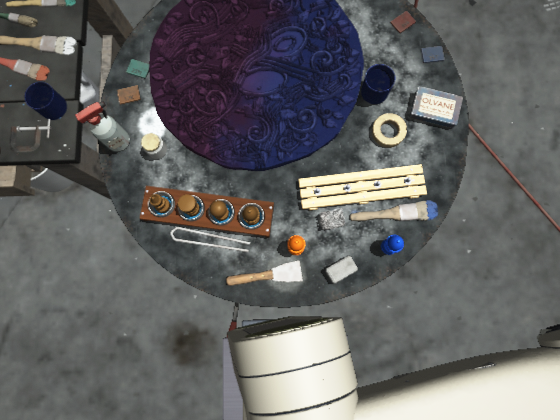

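View pics/wrist0.png

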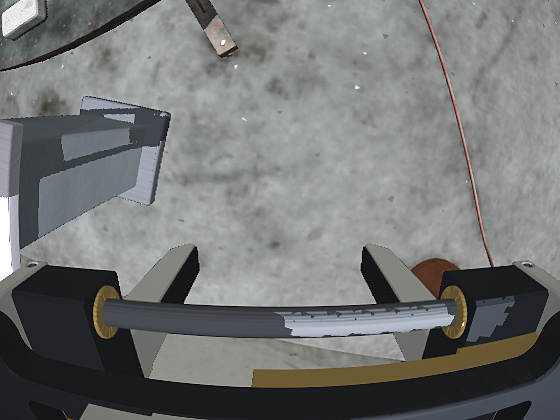

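```bash
cat > h.py <<'E'
import numpy as np,cv2
from plant import read_state, read_camera
from scipy.spatial.transform import Rotation as R
def ray(c,u,v):
    f=c["frame"].shape[0]/2/np.tan(np.radians(c["vertical_fov"])/2)
    M=np.array(c["world_from_camera"]); d=M[:3,:3]@np.array([(u-c["cx"])/f,(v-c["cy"])/f,1]); return M[:3,3],d
def onz(c,u,v,z):
    o,d=ray(c,u,v); return o+d*(z-o[2])/d[2]
def proj(c,p):
    f=c["frame"].shape[0]/2/np.tan(np.radians(c["vertical_fov"])/2)
    M=np.linalg.inv(np.array(c["world_from_camera"])); q=M[:3,:3]@np.array(p)+M[:3,3]
    return np.array([c["cx"]+f*q[0]/q[2],c["cy"]+f*q[1]/q[2]])
E
python3 - <<'E'
from h import *
c=read_camera("top");np.save("top.npy",c,allow_pickle=True)
f=c["frame"][:,:,::-1]
a=cv2.resize(f[180:242,130:280],None,fx=5.3,fy=5.3,interpolation=cv2.INTER_CUBIC)
b=cv2.resize(f[155:217,290:440],None,fx=5.3,fy=5.3,interpolation=cv2.INTER_CUBIC)
cv2.imwrite("pics/z1.png",a[:300]);
cv2.imwrite("pics/z1.png",cv2.resize(np.vstack([f[180:238,130:280],f[157:215,290:440]]),(750,580),interpolation=cv2.INTER_CUBIC))
s=read_camera("scene");np.save("scene.npy",s,allow_pickle=True)
g=s["frame"][:,:,::-1]
cv2.imwrite("pics/z2.png",cv2.resize(g[210:360,140:310],None,fx=4,fy=4,interpolation=cv2.INTER_CUBIC))
cv2.imwrite("pics/z3.png",cv2.resize(g[95:245,250:400],None,fx=4,fy=4,interpolation=cv2.INTER_CUBIC))
E
```

```text
(no output)
```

View pics/z1.png

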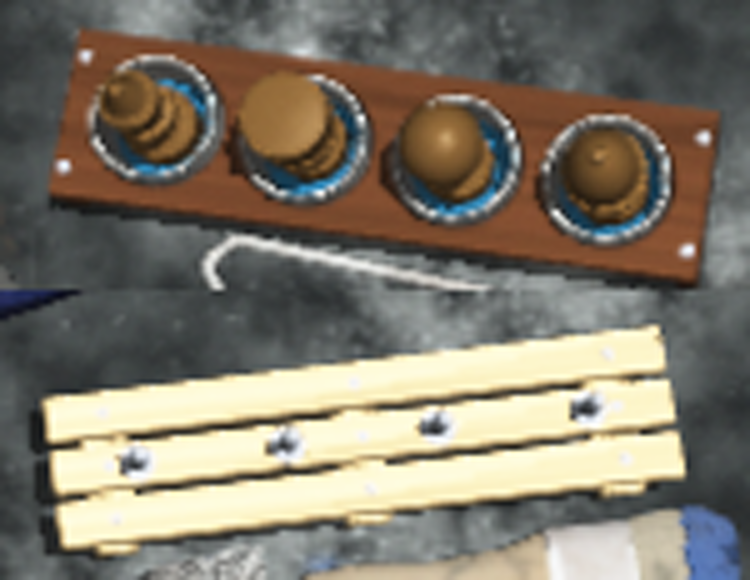

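View pics/z2.png

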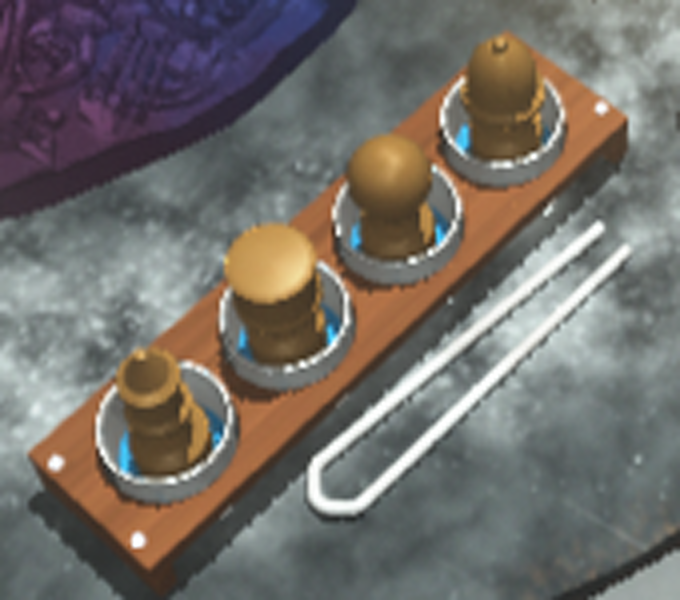

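View pics/z3.png

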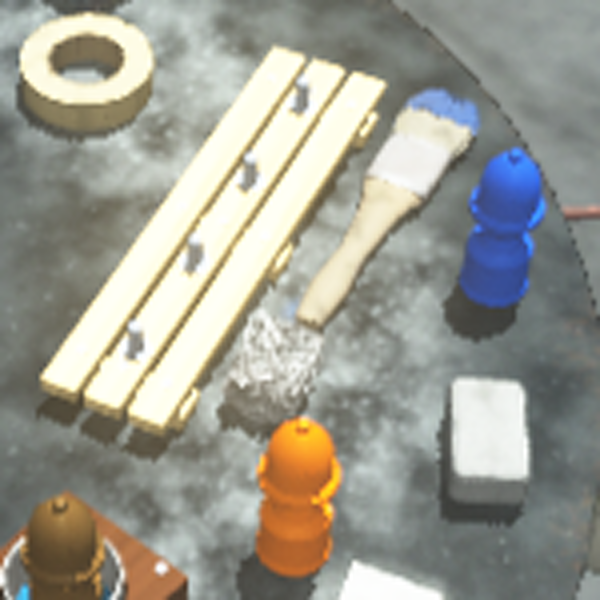

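Run:
```python
from h import *
T=np.load("top.npy",allow_pickle=True).item();S=np.load("scene.npy",allow_pickle=True).item()
def bright(c,box,thr,mina=2):
    u0,v0,u1,v1=box; im=c["frame"][v0:v1,u0:u1]; k=6
    g=cv2.resize(cv2.cvtColor(im,cv2.COLOR_RGB2HSV),None,fx=k,fy=k,interpolation=cv2.INTER_CUBIC)
    return g,k
# board screws: top (zoom by 5)
def z(l,s,o): return [((a+.5)/s+o[0]-.5,(b+.5)/s+o[1]-.5) for a,b in l]
scr=z([(85,55),(63,166),(704,137),(687,250)],5,(130,180))
P=np.array([onz(T,*p,.034) for p in scr]);print("screws",P.round(4).tolist(),P.mean(0))
rim=z([(155,119),(305,137),(458,160),(606,178)],5,(130,180))
Q=np.array([onz(T,*p,.050) for p in rim]);print("rims",Q.round(4).tolist(),Q.mean(0))
# scene rims
rs=z([(166,430),(286,323),(397,221),(502,129)],4,(140,210))
# shift: rim ellipses in scene centre of top ellipse
Q2=np.array([onz(S,*p,.050) for p in rs]);print("rims scene",Q2.round(4).tolist())
pegs=z([(137,462-290),(287,444-290),(436,426-290),(589,407-290)],5,(290,157))
for zz in (.04,):
  W=np.array([onz(T,*p,zz) for p in pegs]);print("pegs",W.round(4).tolist(),W.mean(0),np.linalg.norm(np.diff(W,axis=0),axis=1))
ps=z([(301,97),(249,172),(194,256),(135,339)],4,(250,95))
W2=np.array([onz(S,*p,.036) for p in ps])[::-1];print("pegs scene",W2.round(4).tolist())
for X in (P[[0,2]],P[[1,3]],Q[[0,3]],Q2[[0,3]],W[[0,3]],W2[[0,3]]):
    d=X[0]-X[1];print("yaw",np.arctan2(-d[0],d[1]),np.linalg.norm(d))
# slats mask
hsv=cv2.cvtColor(T["frame"],cv2.COLOR_RGB2HSV)
m=cv2.inRange(hsv,(15,40,170),(35,160,255));m[:160]=0;m[212:]=0;m[:,:290]=0;m[:,430:]=0
n,l,st,ce=cv2.connectedComponentsWithStats(m);print(st[1:][st[1:,4]>50])
pts=np.argwhere(m>0)[:,::-1]; H=cv2.convexHull(pts.astype(np.int32))[:,0]
wp=np.array([onz(T,*p,.024)[:2] for p in H]).astype(np.float32);print("drain rect",cv2.minAreaRect(wp))
# finial masks & top centres by triangulation of tops
ty=[("spire",(155,100),None)]
```

```text
screws [[0.5345, 0.3544, 0.034], [0.4747, 0.3643, 0.034], [0.4802, 0.0263, 0.034], [0.4206, 0.0365, 0.034]] [0.47753143 0.19538621 0.034     ]
rims [[0.4951, 0.3117, 0.05], [0.4831, 0.233, 0.05], [0.4686, 0.1533, 0.05], [0.4569, 0.0768, 0.05]] [0.47590133 0.19368992 0.05      ]
rims scene [[0.4936, 0.3182, 0.05], [0.48, 0.2408, 0.05], [0.4677, 0.1627, 0.05], [0.4535, 0.0861, 0.05]]
pegs [[0.518, -0.0967, 0.04], [0.5252, -0.1752, 0.04], [0.5324, -0.2532, 0.04], [0.5401, -0.3332, 0.04]] [ 0.52893042 -0.2145588   0.04      ] [0.0788851  0.07829689 0.08037331]
pegs scene [[0.522, -0.0945, 0.036], [0.5275, -0.1708, 0.036], [0.536, -0.2518, 0.036], [0.5425, -0.33, 0.036]]
yaw -0.16419012480298856 0.3325641294463388
yaw -0.16352409127725062 0.33228979334471553
yaw -0.1612373375653017 0.23799187040711312
yaw -0.1711565500439178 0.23552521706778864
yaw 0.09341781214670572 0.237554900395138
yaw 0.08684584172922899 0.236392414139442
[[ 299  164  128   46 2300]]
drain rect ((0.5103421807289124, -0.21863043308258057), (0.12742312252521515, 0.33012208342552185), 4.960777759552002)
```

```bash
cat >> h.py <<'E'
def Rd(yaw): # tool down, tool y at world angle yaw
    c,s=np.cos(yaw),np.sin(yaw); y=np.array([c,s,0]);z=np.array([0,0,-1.]);x=np.cross(y,z); return np.stack([x,y,z],1)
def go(wps,op):
    s=read_state();R0=R.from_rotvec(s["orientation"]).as_matrix();p0=s["tool_pos"]
    print("t",round(s["t"],2),"p",p0.round(4),"F",s["force"].round(1),"op",round(s["opening"],4),"yaw",round(np.arctan2(R0[1,1],R0[0,1]),3))
    for p,yaw in wps:
        d=R0.T@(np.array(p)-p0)/.5; w=R.from_matrix(R0.T@Rd(yaw)).as_rotvec()/(np.pi/2)
        print([op]+(d.round(3)+0).tolist()+(w.round(3)+0).tolist())
def dip(y,yaw=-.164,c=(.477,.196)): return np.array([c[0]-y*np.sin(yaw),c[1]+y*np.cos(yaw)])
def drain(y,yaw=.092,c=(.530,-.2145)): return np.array([c[0]-y*np.sin(yaw),c[1]+y*np.cos(yaw)])
E
python3 - <<'E'
from h import *
go([((.45,-.2,.25),.092)],1)
T=np.load("top.npy",allow_pickle=True).item()
for z in(0,.1,.15,.2): print(onz(T,88,112,z),onz(T,150,143,z))
E
```

```text
t 0.25 p [ 0.1622 -0.5774  0.2181] F [ 0.1 -0.2 -0.1] op 0.0932 yaw -1.297
[1, 0.758, -0.571, -0.063, 0.0, 0.0, -0.884]
[0.77809037 0.53951935 0.        ] [0.67946147 0.3593582  0.        ]
[0.73380398 0.49443246 0.1       ] [0.64321198 0.32895197 0.1       ]
[0.71166078 0.47188902 0.15      ] [0.62508724 0.31374885 0.15      ]
[0.68951759 0.44934557 0.2       ] [0.6069625  0.29854574 0.2       ]
```

Request:
jog_arm --motion '[1, 0.758, -0.571, -0.063, 0, 0, -0.884, 1, 0.758, -0.571, -0.063, 0, 0, -0.884, 1, 0.758, -0.571, -0.063, 0, 0, -0.884, 1, 0.758, -0.571, -0.063, 0, 0, -0.884, 1, 0.758, -0.571, -0.063, 0, 0, -0.884, 1, 0.758, -0.571, -0.063, 0, 0, -0.884, 1, 0.758, -0.571, -0.063, 0, 0, -0.884, 1, 0.758, -0.571, -0.063, 0, 0, -0.884]'

```text
t: 1.05
tool_pos: [0.405, -0.2584, 0.2452]
orientation: [-2.32, -2.118, -0.001]
force: [-0.3, -1.3, 0.2]
opening: 0.0928
```

Run:
```python
from h import *
go([((.45,-.2,.25),.092)],1)
```

```text
t 1.05 p [ 0.405  -0.2584  0.2452] F [-0.3 -1.3  0.2] op 0.0928 yaw -0.091
[1, 0.124, 0.079, -0.009, 0.0, 0.0, -0.117]
```

Request:
jog_arm --motion '[1, 0.124, 0.079, -0.009, 0, 0, -0.117, 1, 0.124, 0.079, -0.009, 0, 0, -0.117, 1, 0.124, 0.079, -0.009, 0, 0, -0.117, 1, 0.124, 0.079, -0.009, 0, 0, -0.117]'

```text
t: 1.45
tool_pos: [0.4499, -0.2, 0.2497]
orientation: [-2.115, -2.323, -0.0]
force: [-1.6, 0.3, -0.5]
opening: 0.0928
```

```bash
cat >> h.py <<'E'
def wproj(c,s,p):
    f=210/np.tan(np.radians(c["vertical_fov"])/2);H=np.array(c["hand_eye"])
    R0=R.from_rotvec(s["orientation"]).as_matrix(); q=R0.T@(np.array(p)-s["tool_pos"]); q=H[:3,:3].T@(q-H[:3,3])
    th=np.arctan2(np.hypot(q[0],q[1]),q[2]);a=np.arctan2(q[1],q[0]); return np.array([c["cx"]+f*th*np.cos(a),c["cy"]+f*th*np.sin(a)])
def wonz(c,s,u,v,z):
    f=210/np.tan(np.radians(c["vertical_fov"])/2);H=np.array(c["hand_eye"])
    R0=R.from_rotvec(s["orientation"]).as_matrix(); x,y=u-c["cx"],v-c["cy"];r=np.hypot(x,y)+1e-9;th=r/f
    d=np.array([x/r*np.sin(th),y/r*np.sin(th),np.cos(th)]); d=R0@H[:3,:3]@d; o=R0@H[:3,3]+s["tool_pos"]; return o+d*(z-o[2])/d[2]
E
python3 - <<'E'
from h import *
s=read_state();c=read_camera("wrist");cv2.imwrite("pics/w1.png",c["frame"][:,:,::-1]);np.save("w1.npy",(s,c),allow_pickle=True)
for y in(.12,.04,-.04,-.12): print(wproj(c,s,[*drain(y),.047]).round())
E
```

```text
[350. 102.]
[348. 171.]
[345. 236.]
[340. 293.]
```

View pics/w1.png

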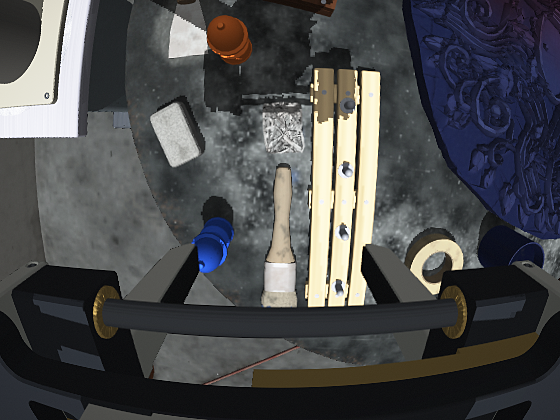

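Run:
```python
from h import *
s,c=np.load("w1.npy",allow_pickle=True)
f=c["frame"][:,:,::-1]
cv2.imwrite("pics/w1z.png",cv2.resize(f[80:310,305:385],None,fx=2.6,fy=2.6,interpolation=cv2.INTER_CUBIC))
g=[(347,103),(347,170),(344,232),(338,289)]
for u,v in g: print(wonz(c,s,u,v,.045).round(4))
for y in(.12,.04,-.04,-.12): print(drain(y).round(4))
go([((.46,.1,.25),-.164)],1)
```

```text
[ 0.5157 -0.0965  0.045 ]
[ 0.525  -0.1738  0.045 ]
[ 0.5326 -0.2499  0.045 ]
[ 0.5379 -0.3296  0.045 ]
[ 0.519 -0.095]
[ 0.5263 -0.1747]
[ 0.5337 -0.2543]
[ 0.541 -0.334]
t 1.5 p [ 0.4495 -0.2006  0.2496] F [-0.2 -0.3 -0.2] op 0.0925 yaw 0.092
[1, 0.597, 0.076, -0.001, 0.0, 0.0, 0.163]
```

View pics/w1z.png

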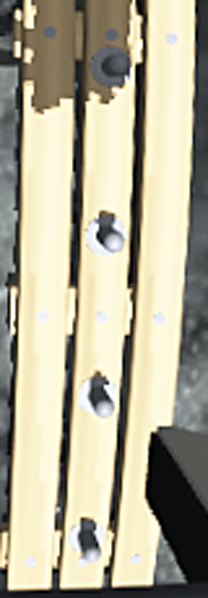

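Request:
jog_arm --motion '[1, 0.597, 0.076, 0, 0, 0, 0.163, 1, 0.597, 0.076, 0, 0, 0, 0.163, 1, 0.597, 0.076, 0, 0, 0, 0.163, 1, 0.597, 0.076, 0, 0, 0, 0.163, 1, 0.597, 0.076, 0, 0, 0, 0.163, 1, 0.597, 0.076, 0, 0, 0, 0.163, 1, 0.597, 0.076, 0, 0, 0, 0.163, 1, 0.597, 0.076, 0, 0, 0, 0.163]'

```text
t: 2.3
tool_pos: [0.4598, 0.1, 0.2494]
orientation: [-2.395, -2.033, 0.001]
force: [-0.5, -0.4, -0.1]
opening: 0.093
```

Run:
```python
from h import *
s=read_state();c=read_camera("wrist");f=c["frame"][:,:,::-1].copy();np.save("w2.npy",(s,c),allow_pickle=True)
cv2.imwrite("pics/w2.png",f)
for n,y,z in(("spire",.12,.117),("drum",.04,.098),("ball",-.04,.104),("acorn",-.12,.115)): print(n,wproj(c,s,[*dip(y),z]).round(),wproj(c,s,[*dip(y),.05]).round())
go([((*dip(.12),.20),-.164)],1)
```

```text
spire [283. -25.] [282.  -1.]
drum [283.  57.] [282.  65.]
ball [282. 138.] [282. 136.]
acorn [282. 222.] [282. 205.]
t 2.35 p [0.4599 0.0989 0.2494] F [-0.6  0.4  0.1] op 0.0929 yaw -0.165
[1, 0.437, 0.002, 0.098, 0.0, 0.001, 0.0]
```

View pics/w2.png

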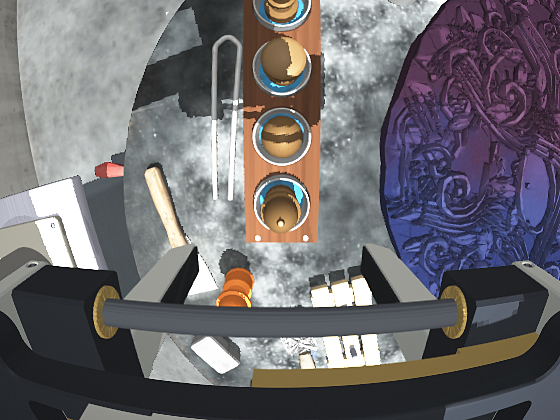

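Run:
```python
from h import *
T=np.load("top.npy",allow_pickle=True).item();S=np.load("scene.npy",allow_pickle=True).item()
t={"spire":(.12,.117,(122,92),(142,355)),"drum":(.04,.098,(286,113),(270,255)),"acorn":(-.12,.115,(598,155),(500,44)),"ball":(-.04,.104-.022,(442,142),(389,175))}
for n,(y,z,a,b) in t.items():
    u,v=(a[0]+.5)/5+129.5,(a[1]+.5)/5+179.5; u2,v2=(b[0]+.5)/4+139.5,(b[1]+.5)/4+209.5
    print(n,dip(y).round(4),onz(T,u,v,z).round(4),onz(S,u2,v2,z).round(4))
```

```text
spire [0.4966 0.3144] [0.4943 0.3099 0.117 ] [0.4962 0.315  0.117 ]
drum [0.4835 0.2355] [0.4855 0.2326 0.098 ] [0.4879 0.2337 0.098 ]
acorn [0.4574 0.0776] [0.4561 0.0755 0.115 ] [0.4565 0.079  0.115 ]
ball [0.4705 0.1565] [0.4717 0.1568 0.082 ] [0.4731 0.1576 0.082 ]
```

Request:
jog_arm --motion '[1, 0.434, 0.002, 0.098, 0, 0, 0, 1, 0.434, 0.002, 0.098, 0, 0, 0, 1, 0.434, 0.002, 0.098, 0, 0, 0, 1, 0.434, 0.002, 0.098, 0, 0, 0, 1, 0.434, 0.002, 0.098, 0, 0, 0, 1, 0.434, 0.002, 0.098, 0, 0, 0, 1, 0.434, 0.002, 0.098, 0, 0, 0]'

```text
t: 3.05
tool_pos: [0.4973, 0.3105, 0.1998]
orientation: [2.398, 2.028, -0.004]
force: [-0.4, 0.1, -0.0]
opening: 0.093
```

Run:
```python
from h import *
go([((.4955,.3135,.15),-.164),((.4955,.3135,.062),-.164)],1)
```

```text
t 3.05 p [0.4973 0.3105 0.1998] F [-0.4  0.1 -0. ] op 0.093 yaw -0.167
[1, 0.006, -0.004, 0.1, -0.001, 0.001, -0.002]
[1, 0.006, -0.004, 0.276, -0.001, 0.001, -0.002]
```

Request:
jog_arm --motion '[1, 0.006, -0.004, 0.05, 0, 0, 0, 1, 0.006, -0.004, 0.1, 0, 0, 0, 1, 0.006, -0.004, 0.15, 0, 0, 0, 1, 0.006, -0.004, 0.2, 0, 0, 0, 1, 0.006, -0.004, 0.24, 0, 0, 0, 1, 0.006, -0.004, 0.276, 0, 0, 0, 1, 0.006, -0.004, 0.276, 0, 0, 0, 1, 0.006, -0.004, 0.276, 0, 0, 0]' --grip_force 25

```text
t: 3.85
tool_pos: [0.4964, 0.3118, 0.0627]
orientation: [2.4, 2.025, -0.003]
force: [0.2, 0.7, 0.4]
opening: 0.0934
```

Request:
jog_arm --motion '[0.4, 0, 0, 0, 0, 0, 0, 0.3, 0, 0, 0, 0, 0, 0, 0.2, 0, 0, 0, 0, 0, 0, 0.2, 0, 0, 0, 0, 0, 0, 0.1, 0, 0, 0, 0, 0, 0, 0.1, 0, 0, 0, 0, 0, 0, 0, 0, 0, 0, 0, 0, 0, 0, 0, 0, 0, 0, 0, 0]'

```text
t: 4.65
tool_pos: [0.4963, 0.3118, 0.0626]
orientation: [2.4, 2.026, -0.004]
force: [-1.6, 0.1, 0.1]
opening: 0.0337
```

Run:
```python
from h import *
go([((.4955,.3135,.062),-.164)],1)
s=read_state();c=read_camera("wrist");f=c["frame"][:,:,::-1].copy()
cv2.imwrite("pics/w3.png",f)
```

```text
t 4.65 p [0.4963 0.3118 0.0626] F [-1.6  0.1  0.1] op 0.0337 yaw -0.169
[1, 0.003, -0.002, 0.001, 0.0, 0.001, -0.003]
```

View pics/w3.png

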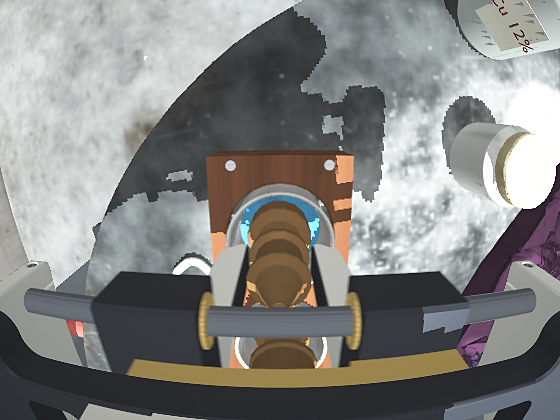

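Request:
jog_arm --motion '[0, 0, 0, 0, 0, 0, 0, 0, 0, 0, 0, 0, 0, 0, 0, 0, 0, 0, 0, 0, 0, 0, 0, 0, 0, 0, 0, 0, 0, 0, 0, 0, 0, 0, 0]'

```text
t: 5.2
tool_pos: [0.4963, 0.3118, 0.0626]
orientation: [2.4, 2.026, -0.004]
force: [0.1, 0.2, 0.1]
opening: 0.0322
```

Run:
```python
from h import *
go([((.4955,.3135,.08),-.164),((.4955,.3135,.22),-.164)],0)
```

```text
t 5.2 p [0.4963 0.3118 0.0626] F [0.1 0.2 0.1] op 0.0322 yaw -0.169
[0, 0.003, -0.002, -0.035, -0.001, 0.002, -0.003]
[0, 0.002, -0.002, -0.315, -0.001, 0.002, -0.003]
```

Request:
jog_arm --motion '[0, 0, 0, -0.01, 0, 0, 0, 0, 0, 0, -0.03, 0, 0, 0, 0, 0, 0, -0.06, 0, 0, 0, 0, 0, 0, -0.1, 0, 0, 0, 0, 0, 0, -0.1, 0, 0, 0]'

```text
t: 5.7
tool_pos: [0.4988, 0.3132, 0.1173]
orientation: [2.399, 2.025, 0.007]
force: [1.1, 0.3, -1.6]
opening: 0.0322
```

Run:
```python
from h import *
s=read_state();c=read_camera("scene");f=c["frame"][:,:,::-1].copy();w=read_camera("wrist")["frame"][:,:,::-1]
print(s["opening"],s["force"],s["tool_pos"])
cv2.imwrite("pics/s4.png",cv2.resize(f[200:360,120:280],None,fx=3.7,fy=3.7,interpolation=cv2.INTER_CUBIC))
cv2.imwrite("pics/w4.png",cv2.resize(w[150:400,180:380],None,fx=2.4,fy=2.4,interpolation=cv2.INTER_CUBIC))
```

```text
0.03222461795404509 [ 1.08114896  0.30252635 -1.64727584] [0.49883778 0.31322983 0.11732267]
```

View pics/s4.png

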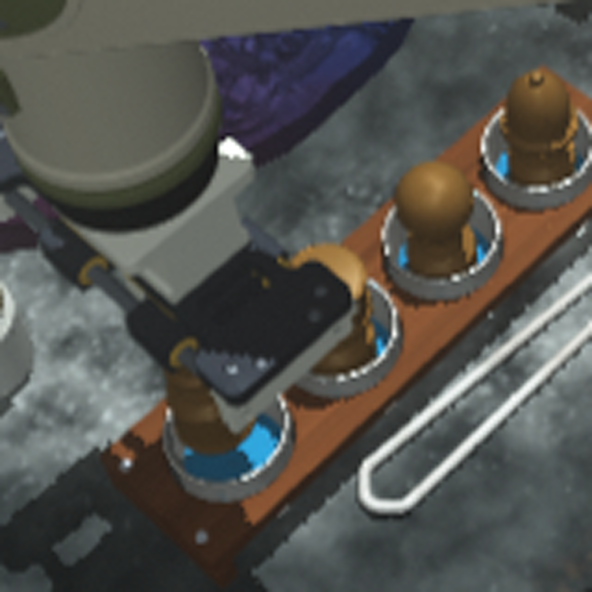

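View pics/w4.png

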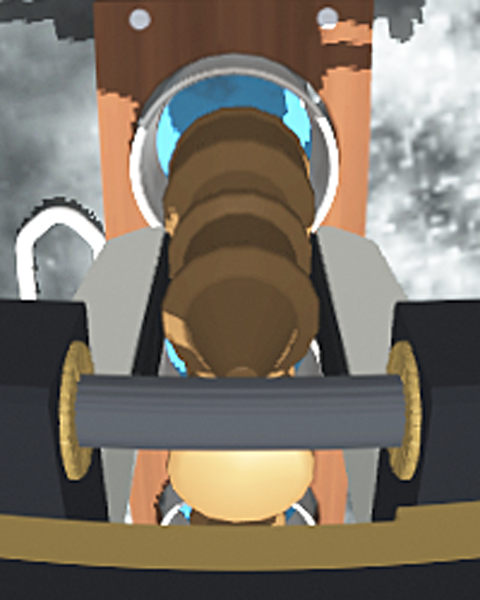

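```bash
cat >> h.py <<'E'
def path(a,ya,b,yb,n,op):
    a=np.array(a);b=np.array(b)
    go([(a+(b-a)*i/n,ya+(yb-ya)*i/n) for i in range(1,n+1)],op)
E
python3 - <<'E'
from h import *
go([((.4955,.3135,.16),-.164),((.4955,.3135,.22),-.164),((.497,.255,.23),-.14),((.50,.19,.23),-.11),((.504,.12,.23),-.08),((.51,.05,.23),-.05)],0)
E
```

```text
t 5.8 p [0.4971 0.3123 0.1138] F [-0.6 -0.1 -3.8] op 0.0316 yaw -0.169
[0, 0.002, -0.003, -0.092, 0.001, 0.001, -0.003]
[0, 0.002, -0.003, -0.212, 0.001, 0.001, -0.003]
[0, -0.113, 0.019, -0.232, 0.001, 0.001, -0.018]
[0, -0.24, 0.047, -0.232, 0.001, 0.001, -0.038]
[0, -0.377, 0.079, -0.232, 0.001, 0.001, -0.057]
[0, -0.513, 0.114, -0.232, 0.001, 0.001, -0.076]
```

Request:
jog_arm --motion '[0, 0, 0, -0.06, 0, 0, 0, 0, 0, 0, -0.12, 0, 0, 0, 0, 0, 0, -0.18, 0, 0, 0, 0, -0.03, 0, -0.22, 0, 0, 0, 0, -0.08, 0.013, -0.232, 0, 0, -0.012, 0, -0.14, 0.026, -0.232, 0, 0, -0.02, 0, -0.2, 0.039, -0.232, 0, 0, -0.03, 0, -0.26, 0.05, -0.232, 0, 0, -0.04]'

```text
t: 6.6
tool_pos: [0.4992, 0.1789, 0.2287]
orientation: [2.334, 2.101, -0.002]
force: [1.0, -0.3, -2.9]
opening: 0.032
```

Run:
```python
from h import *
s=read_state();path(s["tool_pos"],-.164,(*drain(-.12),.23),.092,16,0)
```

```text
t 6.6 p [0.4992 0.1789 0.2287] F [ 1.  -0.3 -2.9] op 0.032 yaw -0.105
[0, -0.063, 0.012, 0.0, 0.0, 0.001, 0.027]
[0, -0.126, 0.024, 0.0, 0.0, 0.001, 0.017]
[0, -0.19, 0.036, 0.0, 0.0, 0.001, 0.007]
[0, -0.253, 0.048, 0.0, 0.0, 0.001, -0.003]
[0, -0.316, 0.06, 0.0, 0.0, 0.001, -0.013]
[0, -0.379, 0.072, 0.0, 0.0, 0.001, -0.024]
[0, -0.442, 0.083, 0.0, 0.0, 0.001, -0.034]
[0, -0.506, 0.095, 0.0, 0.0, 0.001, -0.044]
[0, -0.569, 0.107, -0.001, 0.0, 0.001, -0.054]
[0, -0.632, 0.119, -0.001, 0.0, 0.001, -0.064]
[0, -0.695, 0.131, -0.001, 0.0, 0.001, -0.075]
[0, -0.758, 0.143, -0.001, 0.0, 0.001, -0.085]
[0, -0.822, 0.155, -0.001, 0.0, 0.001, -0.095]
[0, -0.885, 0.167, -0.001, 0.0, 0.001, -0.105]
[0, -0.948, 0.179, -0.001, 0.0, 0.001, -0.115]
[0, -1.011, 0.191, -0.001, 0.0, 0.001, -0.125]
```

Request:
jog_arm --motion '[0, -0.065, 0.012, 0, 0, 0, -0.008, 0, -0.13, 0.024, 0, 0, 0, -0.016, 0, -0.2, 0.037, 0, 0, 0, -0.024, 0, -0.27, 0.05, 0, 0, 0, -0.032, 0, -0.34, 0.064, 0, 0, 0, -0.04, 0, -0.41, 0.077, 0, 0, 0, -0.048, 0, -0.48, 0.09, 0, 0, 0, -0.056, 0, -0.55, 0.104, 0, 0, 0, -0.065]'

```text
t: 7.4
tool_pos: [0.5214, -0.1014, 0.228]
orientation: [-2.224, -2.218, 0.004]
force: [0.9, 0.4, -1.5]
opening: 0.032
```

Run:
```python
from h import *
go([((*drain(-.12),.23),.092),((*drain(-.12),.15),.092)],0)
```

```text
t 7.4 p [ 0.5214 -0.1014  0.228 ] F [ 0.9  0.4 -1.5] op 0.032 yaw -0.002
[0, -0.465, 0.04, -0.004, -0.001, 0.001, -0.06]
[0, -0.465, 0.041, 0.156, -0.001, 0.001, -0.06]
```

Request:
jog_arm --motion '[0, -0.065, 0.006, 0, 0, 0, -0.008, 0, -0.13, 0.012, 0, 0, 0, -0.016, 0, -0.2, 0.018, 0, 0, 0, -0.024, 0, -0.27, 0.024, 0, 0, 0, -0.032, 0, -0.34, 0.03, 0, 0, 0, -0.042, 0, -0.4, 0.035, 0.04, 0, 0, -0.05, 0, -0.44, 0.039, 0.08, 0, 0, -0.06, 0, -0.465, 0.041, 0.12, 0, 0, -0.06]'

```text
t: 8.2
tool_pos: [0.5404, -0.3355, 0.1659]
orientation: [-2.117, -2.318, 0.004]
force: [-0.1, -0.0, -2.9]
opening: 0.0321
```

Run:
```python
from h import *
go([((*drain(-.12),.12),.092),((*drain(-.12),.082),.092)],0)
```

```text
t 8.2 p [ 0.5404 -0.3355  0.1659] F [-0.1 -0.  -2.9] op 0.0321 yaw 0.091
[0, 0.003, 0.002, 0.092, -0.002, 0.0, -0.001]
[0, 0.003, 0.002, 0.168, -0.002, 0.0, -0.001]
```

Request:
jog_arm --motion '[0, 0.003, 0.001, 0.03, 0, 0, 0, 0, 0.003, 0.001, 0.06, 0, 0, 0, 0, 0.003, 0.001, 0.092, 0, 0, 0, 0, 0.003, 0.001, 0.092, 0, 0, 0]'

```text
t: 8.6
tool_pos: [0.5392, -0.3321, 0.1167]
orientation: [-2.112, -2.316, 0.005]
force: [0.5, 0.8, -2.9]
opening: 0.032
```

Run:
```python
from h import *
c=read_camera("scene");f=c["frame"][:,:,::-1].copy();w=read_camera("wrist")["frame"][:,:,::-1]
cv2.imwrite("pics/s5.png",cv2.resize(f[60:210,260:410],None,fx=3.7,fy=3.7,interpolation=cv2.INTER_CUBIC))
cv2.imwrite("pics/w5.png",cv2.resize(w[100:400,140:420],None,fx=2,fy=2,interpolation=cv2.INTER_CUBIC))
go([((*drain(-.12),.082),.092)],0)
```

```text
t 8.7 p [ 0.5407 -0.3333  0.12  ] F [ 0.6  0.3 -1.6] op 0.0322 yaw 0.092
[0, -0.002, 0.001, 0.076, -0.002, 0.0, 0.0]
```

View pics/s5.png

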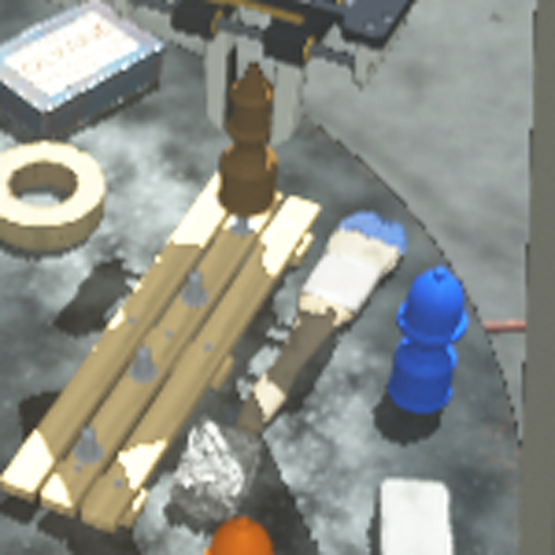

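View pics/w5.png

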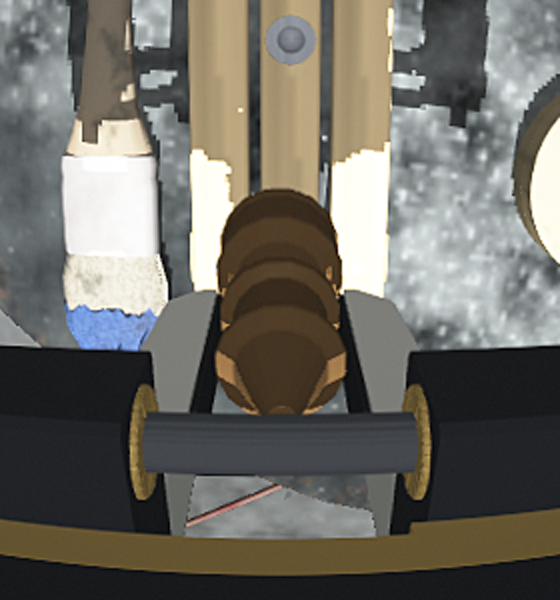

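Request:
jog_arm --motion '[0, -0.002, 0.002, 0.02, 0, 0, 0, 0, -0.002, 0.002, 0.04, 0, 0, 0, 0, -0.002, 0.002, 0.055, 0, 0, 0, 0, -0.002, 0.002, 0.065, 0, 0, 0, 0, -0.002, 0.002, 0.073, 0, 0, 0, 0, -0.002, 0.002, 0.074, 0, 0, 0, 0, -0.002, 0.002, 0.074, 0, 0, 0]'

```text
t: 9.4
tool_pos: [0.5417, -0.3343, 0.083]
orientation: [-2.116, -2.319, 0.004]
force: [-0.5, 0.4, -2.2]
opening: 0.0319
```

Request:
jog_arm --motion '[0, 0, 0, 0.002, 0, 0, 0, 0, 0, 0, 0.003, 0, 0, 0, 0, 0, 0, 0.003, 0, 0, 0]'

```text
t: 9.7
tool_pos: [0.542, -0.3346, 0.0823]
orientation: [-2.116, -2.32, 0.004]
force: [-0.9, -0.2, 3.2]
opening: 0.0319
```

Contact with the slats (+3.2 N). Release.

Request:
jog_arm --motion '[0.4, 0, 0, 0, 0, 0, 0, 0.5, 0, 0, 0, 0, 0, 0, 0.7, 0, 0, 0, 0, 0, 0, 0.9, 0, 0, 0, 0, 0, 0, 1, 0, 0, 0, 0, 0, 0, 1, 0, 0, 0, 0, 0, 0, 1, 0, 0, 0, 0, 0, 0, 1, 0, 0, 0, 0, 0, 0]'

```text
t: 10.5
tool_pos: [0.542, -0.3346, 0.0823]
orientation: [-2.116, -2.32, 0.004]
force: [0.3, -1.2, 0.1]
opening: 0.0883
```

Run:
```python
from h import *
go([((*drain(-.12),.24),.092),((*dip(.04),.22),-.164)],1)
```

```text
t 10.5 p [ 0.542  -0.3346  0.0823] F [ 0.3 -1.2  0.1] op 0.0883 yaw 0.092
[1, 0.001, -0.003, -0.315, -0.002, 0.0, 0.0]
[1, 1.146, -0.013, -0.276, -0.002, 0.001, 0.163]
```

Request:
jog_arm --motion '[1, 0, 0, -0.05, 0, 0, 0, 1, 0, 0, -0.12, 0, 0, 0, 1, 0, 0, -0.2, 0, 0, 0, 1, 0, 0, -0.28, 0, 0, 0, 1, 0.06, 0, -0.3, 0, 0, 0.02, 1, 0.15, -0.002, -0.3, 0, 0, 0.04, 1, 0.25, -0.003, -0.3, 0, 0, 0.06, 1, 0.35, -0.004, -0.3, 0, 0, 0.08]'

```text
t: 11.3
tool_pos: [0.524, -0.159, 0.2323]
orientation: [-2.261, -2.18, 0.004]
force: [1.0, 0.7, 0.3]
opening: 0.0934
```

Run:
```python
from h import *
c=read_camera("wrist")["frame"][:,:,::-1];cv2.imwrite("pics/w6.png",c)
go([((.486,.2335,.21),-.164)],1)
```

```text
t 11.35 p [ 0.5238 -0.1519  0.2324] F [ 5.   3.7 -0.7] op 0.0935 yaw -0.034
[1, 0.768, -0.102, 0.047, -0.002, -0.002, 0.082]
```

View pics/w6.png

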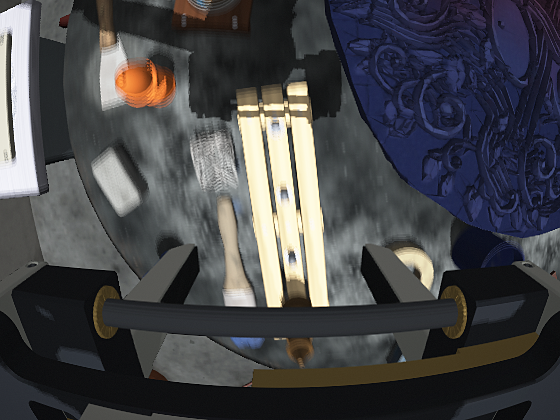

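Request:
jog_arm --motion '[1, 0.09, -0.012, 0, 0, 0, 0.01, 1, 0.19, -0.025, 0, 0, 0, 0.02, 1, 0.29, -0.038, 0, 0, 0, 0.03, 1, 0.39, -0.051, 0, 0, 0, 0.04, 1, 0.49, -0.065, 0.01, 0, 0, 0.05, 1, 0.59, -0.078, 0.02, 0, 0, 0.06, 1, 0.69, -0.091, 0.03, 0, 0, 0.07, 1, 0.768, -0.102, 0.047, 0, 0, 0.082]'

```text
t: 12.15
tool_pos: [0.4858, 0.2361, 0.211]
orientation: [-2.392, -2.03, -0.003]
force: [0.8, 0.0, 0.5]
opening: 0.0933
```

Run:
```python
from h import *
go([((.486,.2335,.21),-.164),((.486,.2335,.062),-.164)],1)
```

```text
t 12.15 p [0.4858 0.2361 0.211 ] F [0.8 0.  0.5] op 0.0933 yaw -0.163
[1, -0.005, 0.001, 0.002, -0.001, -0.002, 0.0]
[1, -0.006, 0.002, 0.298, -0.001, -0.002, 0.0]
```

Request:
jog_arm --motion '[1, -0.005, 0.001, 0.03, 0, 0, 0, 1, -0.005, 0.001, 0.08, 0, 0, 0, 1, -0.005, 0.001, 0.14, 0, 0, 0, 1, -0.005, 0.001, 0.2, 0, 0, 0, 1, -0.005, 0.001, 0.25, 0, 0, 0, 1, -0.005, 0.001, 0.28, 0, 0, 0, 1, -0.005, 0.001, 0.298, 0, 0, 0, 1, -0.005, 0.001, 0.298, 0, 0, 0]'

```text
t: 12.95
tool_pos: [0.4853, 0.2336, 0.0612]
orientation: [-2.392, -2.03, -0.0]
force: [-0.5, -0.3, 0.2]
opening: 0.0928
```

Request:
jog_arm --motion '[0.45, 0, 0, 0, 0, 0, 0, 0.4, 0, 0, 0, 0, 0, 0, 0.4, 0, 0, 0, 0, 0, 0, 0.3, 0, 0, 0, 0, 0, 0, 0.2, 0, 0, 0, 0, 0, 0, 0.1, 0, 0, 0, 0, 0, 0, 0, 0, 0, 0, 0, 0, 0, 0, 0, 0, 0, 0, 0, 0]'

```text
t: 13.75
tool_pos: [0.4853, 0.2337, 0.0612]
orientation: [-2.392, -2.03, -0.001]
force: [-0.9, -0.1, 1.3]
opening: 0.0441
```

Run:
```python
from h import *
c=read_camera("wrist")["frame"][:,:,::-1];cv2.imwrite("pics/w7.png",c)
go([((.486,.2335,.062),-.164)],0)
```

```text
t 13.8 p [0.4853 0.2337 0.0612] F [-0.5 -0.1  0.9] op 0.0444 yaw -0.164
[0, 0.0, 0.002, -0.002, -0.002, -0.002, 0.0]
```

View pics/w7.png

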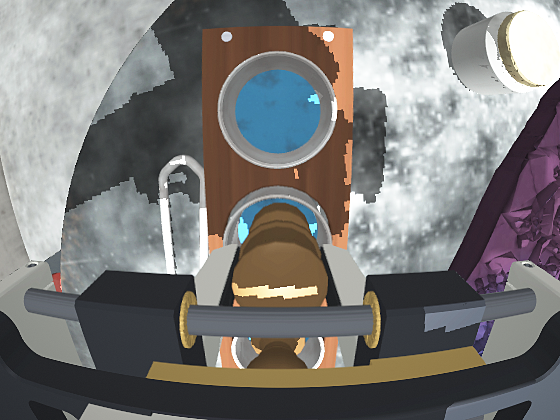

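Request:
jog_arm --motion '[0, 0, 0, 0, 0, 0, 0, 0, 0, 0, -0.03, 0, 0, 0, 0, 0, 0, -0.08, 0, 0, 0, 0, 0, 0, -0.14, 0, 0, 0, 0, 0, 0, -0.2, 0, 0, 0, 0, 0, 0, -0.26, 0, 0, 0, 0, 0, 0, -0.31, 0, 0, 0, 0, -0.03, 0.006, -0.325, 0, 0, 0]'

```text
t: 14.6
tool_pos: [0.4874, 0.2191, 0.228]
orientation: [-2.392, -2.033, -0.009]
force: [0.6, -0.0, -2.4]
opening: 0.0445
```

Run:
```python
from h import *
go([((*drain(-.04),.225),.092)],0)
```

```text
t 14.6 p [0.4874 0.2191 0.228 ] F [ 0.6 -0.  -2.4] op 0.0445 yaw -0.162
[0, -0.92, 0.244, 0.001, 0.001, -0.004, -0.162]
```

Request:
jog_arm --motion '[0, -0.06, 0.016, 0, 0, 0, -0.01, 0, -0.12, 0.032, 0, 0, 0, -0.02, 0, -0.19, 0.05, 0, 0, 0, -0.033, 0, -0.26, 0.069, 0, 0, 0, -0.046, 0, -0.33, 0.088, 0, 0, 0, -0.058, 0, -0.4, 0.106, 0, 0, 0, -0.07, 0, -0.47, 0.125, 0, 0, 0, -0.083, 0, -0.54, 0.143, 0, 0, 0, -0.095]'

```text
t: 15.4
tool_pos: [0.5134, -0.0611, 0.2257]
orientation: [-2.233, -2.205, -0.008]
force: [0.4, 0.5, -2.9]
opening: 0.0445
```

Run:
```python
from h import *
go([((*drain(-.04),.225),.092),((*drain(-.04),.12),.092)],0)
```

```text
t 15.4 p [ 0.5134 -0.0611  0.2257] F [ 0.4  0.5 -2.9] op 0.0445 yaw -0.012
[0, -0.386, 0.045, -0.001, 0.001, -0.004, -0.066]
[0, -0.387, 0.045, 0.209, 0.001, -0.004, -0.066]
```

Request:
jog_arm --motion '[0, -0.06, 0.007, 0, 0, 0, -0.01, 0, -0.12, 0.014, 0, 0, 0, -0.02, 0, -0.18, 0.021, 0, 0, 0, -0.03, 0, -0.24, 0.028, 0, 0, 0, -0.04, 0, -0.3, 0.035, 0.03, 0, 0, -0.05, 0, -0.35, 0.041, 0.07, 0, 0, -0.06, 0, -0.387, 0.045, 0.11, 0, 0, -0.066, 0, -0.387, 0.045, 0.15, 0, 0, -0.066]'

```text
t: 16.2
tool_pos: [0.5321, -0.2573, 0.148]
orientation: [-2.118, -2.315, -0.006]
force: [-1.2, 0.1, -3.2]
opening: 0.0444
```

Request:
jog_arm --motion '[0, 0, 0, 0.03, 0, 0, 0, 0, 0, 0, 0.04, 0, 0, 0, 0, 0, 0, 0.04, 0, 0, 0]'

```text
t: 16.5
tool_pos: [0.531, -0.2567, 0.1269]
orientation: [-2.116, -2.314, -0.005]
force: [0.4, 0.7, -2.8]
opening: 0.0444
```

Run:
```python
from h import *
c=read_camera("scene");f=c["frame"][:,:,::-1].copy()
cv2.imwrite("pics/s8.png",cv2.resize(f[60:210,240:410],None,fx=3.5,fy=3.5,interpolation=cv2.INTER_CUBIC))
go([((*drain(-.04),.0812),.092)],0)
```

```text
t 16.55 p [ 0.5319 -0.257   0.1282] F [ 0.1  0.6 -2.3] op 0.0444 yaw 0.089
[0, 0.004, 0.004, 0.094, 0.0, -0.004, -0.002]
```

View pics/s8.png

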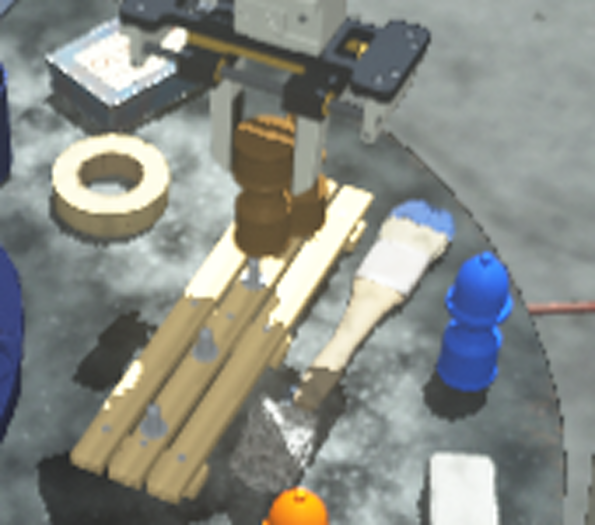

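Run:
```python
from h import *
S=np.load("scene.npy",allow_pickle=True).item()
for p in ((.5319,-.257,.071),(*drain(-.04),.047)): print((proj(S,p)-[240,60])*3.5)
```

```text
[261.88966226 233.6321072 ]
[256.66225177 259.69148423]
```

Consistent with the model. Lower and seat.

Request:
jog_arm --motion '[0, 0.004, 0.004, 0.02, 0, 0, -0.002, 0, 0.004, 0.004, 0.04, 0, 0, -0.002, 0, 0.004, 0.004, 0.06, 0, 0, -0.002, 0, 0.004, 0.004, 0.075, 0, 0, -0.002, 0, 0.004, 0.004, 0.085, 0, 0, -0.002, 0, 0.004, 0.004, 0.092, 0, 0, -0.002, 0, 0.004, 0.004, 0.095, 0, 0, -0.002, 0, 0.004, 0.004, 0.095, 0, 0, -0.002]'

```text
t: 17.35
tool_pos: [0.5339, -0.2547, 0.081]
orientation: [-2.114, -2.319, -0.006]
force: [-0.1, 0.7, -3.6]
opening: 0.0441
```

Request:
jog_arm --motion '[0, 0, 0, 0.002, 0, 0, 0, 0, 0, 0, 0.003, 0, 0, 0, 0, 0, 0, 0.003, 0, 0, 0]'

```text
t: 17.65
tool_pos: [0.5342, -0.2549, 0.0809]
orientation: [-2.114, -2.32, -0.006]
force: [-4.1, 2.3, 6.9]
opening: 0.0441
```

Request:
jog_arm --motion '[0.5, 0, 0, 0, 0, 0, 0, 0.6, 0, 0, 0, 0, 0, 0, 0.7, 0, 0, 0, 0, 0, 0, 0.9, 0, 0, 0, 0, 0, 0, 1, 0, 0, 0, 0, 0, 0, 1, 0, 0, 0, 0, 0, 0, 1, 0, 0, 0, 0, 0, 0, 1, 0, 0, 0, 0, 0, 0]'

```text
t: 18.45
tool_pos: [0.5342, -0.2549, 0.0809]
orientation: [-2.114, -2.32, -0.006]
force: [0.7, -0.3, -0.1]
opening: 0.0923
```

Request:
jog_arm --motion '[1, 0, 0, -0.05, 0, 0, 0, 1, 0, 0, -0.12, 0, 0, 0, 1, 0, 0, -0.2, 0, 0, 0, 1, 0, 0, -0.28, 0, 0, 0, 1, 0.06, 0, -0.3, 0, 0, 0.02, 1, 0.15, -0.002, -0.3, 0, 0, 0.04, 1, 0.25, -0.003, -0.3, 0, 0, 0.06, 1, 0.34, -0.004, -0.3, 0, 0, 0.08]'

```text
t: 19.25
tool_pos: [0.516, -0.0849, 0.2319]
orientation: [-2.258, -2.18, -0.007]
force: [0.7, -0.4, -0.0]
opening: 0.0929
```

Run:
```python
from h import *
c=read_camera("wrist")["frame"][:,:,::-1];cv2.imwrite("pics/w9.png",c)
go([((.472,.157,.215),-.164),((.472,.157,.0615),-.164)],1)
```

```text
t 19.3 p [ 0.5156 -0.0788  0.232 ] F [ 2.5  3.6 -0.1] op 0.093 yaw -0.034
[1, 0.468, -0.103, 0.038, 0.0, -0.006, 0.083]
[1, 0.465, -0.103, 0.345, 0.0, -0.006, 0.083]
```

View pics/w9.png

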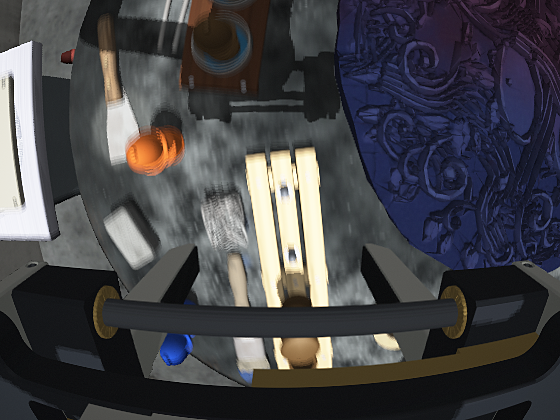

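Request:
jog_arm --motion '[1, 0.09, -0.02, 0, 0, -0.006, 0.02, 1, 0.18, -0.04, 0, 0, -0.006, 0.035, 1, 0.27, -0.06, 0, 0, -0.006, 0.05, 1, 0.36, -0.08, 0.01, 0, -0.006, 0.07, 1, 0.44, -0.097, 0.03, 0, -0.006, 0.083, 1, 0.467, -0.103, 0.038, 0, -0.006, 0.083, 1, 0.467, -0.103, 0.038, 0, -0.006, 0.083]'

```text
t: 20.0
tool_pos: [0.4711, 0.1579, 0.2143]
orientation: [-2.392, -2.036, 0.003]
force: [-0.2, -0.1, 0.1]
opening: 0.0927
```

Run:
```python
from h import *
go([((.472,.157,.0615),-.164)],1)
```

```text
t 20.0 p [0.4711 0.1579 0.2143] F [-0.2 -0.1  0.1] op 0.0927 yaw -0.16
[1, -0.001, 0.002, 0.306, -0.001, 0.001, 0.002]
```

Request:
jog_arm --motion '[1, -0.001, 0.002, 0.03, 0, 0, 0, 1, -0.001, 0.002, 0.08, 0, 0, 0, 1, -0.001, 0.002, 0.14, 0, 0, 0, 1, -0.001, 0.002, 0.2, 0, 0, 0, 1, -0.001, 0.002, 0.25, 0, 0, 0, 1, -0.001, 0.002, 0.29, 0, 0, 0, 1, -0.001, 0.002, 0.306, 0, 0, 0, 1, -0.001, 0.002, 0.306, 0, 0, 0]'

```text
t: 20.8
tool_pos: [0.4709, 0.1557, 0.0597]
orientation: [-2.392, -2.033, 0.007]
force: [0.6, -0.3, 0.3]
opening: 0.093
```

Request:
jog_arm --motion '[0.45, 0, 0, 0, 0, 0, 0, 0.4, 0, 0, 0, 0, 0, 0, 0.4, 0, 0, 0, 0, 0, 0, 0.3, 0, 0, 0, 0, 0, 0, 0.2, 0, 0, 0, 0, 0, 0, 0.1, 0, 0, 0, 0, 0, 0, 0, 0, 0, 0, 0, 0, 0, 0, 0, 0, 0, 0, 0, 0]'

```text
t: 21.6
tool_pos: [0.4709, 0.1557, 0.0598]
orientation: [-2.392, -2.034, 0.007]
force: [-0.3, 1.0, 0.8]
opening: 0.0425
```

Run:
```python
from h import *
c=read_camera("wrist")["frame"][:,:,::-1];cv2.imwrite("pics/w10.png",c)
go([((.472,.157,.0615),-.164)],1)
```

```text
t 21.65 p [0.4709 0.1557 0.0598] F [-1.2  0.5  0.5] op 0.0428 yaw -0.162
[1, 0.003, 0.002, -0.003, -0.003, 0.001, 0.001]
```

View pics/w10.png

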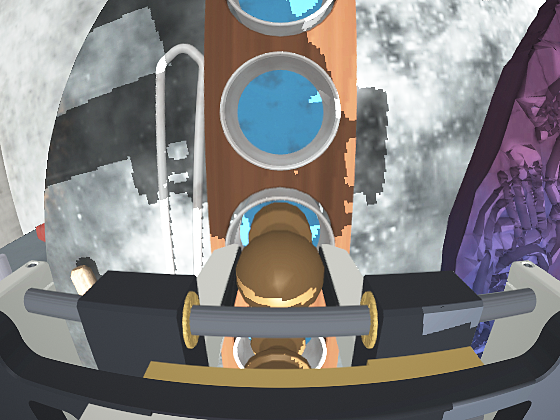

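Request:
jog_arm --motion '[0, 0, 0, 0, 0, 0, 0, 0, 0, 0, 0, 0, 0, 0, 0, 0, 0, -0.03, 0, 0, 0, 0, 0, 0, -0.08, 0, 0, 0, 0, 0, 0, -0.14, 0, 0, 0, 0, 0, 0, -0.2, 0, 0, 0, 0, 0, 0, -0.26, 0, 0, 0, 0, 0, 0, -0.31, 0, 0, 0]' --grip_force 30

```text
t: 22.45
tool_pos: [0.4715, 0.1559, 0.2161]
orientation: [-2.393, -2.034, 0.006]
force: [0.8, -0.1, -2.2]
opening: 0.0427
```

Run:
```python
from h import *
go([((*drain(.04),.22),.092)],0)
```

```text
t 22.45 p [0.4715 0.1559 0.2161] F [ 0.8 -0.1 -2.2] op 0.0427 yaw -0.162
[0, -0.635, 0.215, -0.007, -0.003, 0.001, -0.162]
```

Request:
jog_arm --motion '[0, -0.05, 0.017, 0, 0, 0, -0.01, 0, -0.11, 0.037, 0, 0, 0, -0.028, 0, -0.18, 0.061, 0, 0, 0, -0.046, 0, -0.25, 0.085, 0, 0, 0, -0.064, 0, -0.32, 0.108, 0, 0, 0, -0.082, 0, -0.39, 0.132, 0, 0, 0, -0.1, 0, -0.46, 0.156, 0, 0, 0, -0.117, 0, -0.52, 0.176, 0, 0, 0, -0.133]'

```text
t: 23.25
tool_pos: [0.5162, -0.1167, 0.2158]
orientation: [-2.166, -2.272, 0.007]
force: [0.8, 0.4, -1.9]
opening: 0.0431
```

Run:
```python
from h import *
go([((*drain(.04),.12),.092)],0)
```

```text
t 23.25 p [ 0.5162 -0.1167  0.2158] F [ 0.8  0.4 -1.9] op 0.0431 yaw 0.048
[0, -0.117, 0.016, 0.192, -0.003, 0.001, -0.028]
```

Request:
jog_arm --motion '[0, -0.05, 0.007, 0.02, 0, 0, -0.01, 0, -0.09, 0.013, 0.05, 0, 0, -0.02, 0, -0.117, 0.016, 0.08, 0, 0, -0.028, 0, -0.117, 0.016, 0.11, 0, 0, -0.028, 0, -0.117, 0.016, 0.14, 0, 0, -0.028, 0, -0.117, 0.016, 0.17, 0, 0, -0.028, 0, -0.117, 0.016, 0.192, 0, 0, -0.028, 0, -0.117, 0.016, 0.192, 0, 0, -0.028]'

```text
t: 24.05
tool_pos: [0.5252, -0.1736, 0.1175]
orientation: [-2.112, -2.317, 0.008]
force: [0.0, -0.0, -2.2]
opening: 0.0428
```

Run:
```python
from h import *
c=read_camera("scene");f=c["frame"][:,:,::-1].copy()
cv2.imwrite("pics/s11.png",cv2.resize(f[60:210,240:410],None,fx=3.5,fy=3.5,interpolation=cv2.INTER_CUBIC))
go([((*drain(.04),.0798),.092)],0)
```

```text
t 24.1 p [ 0.5259 -0.174   0.1189] F [ 0.   0.9 -1.9] op 0.0433 yaw 0.092
[0, -0.001, 0.001, 0.078, -0.004, 0.0, 0.0]
```

View pics/s11.png

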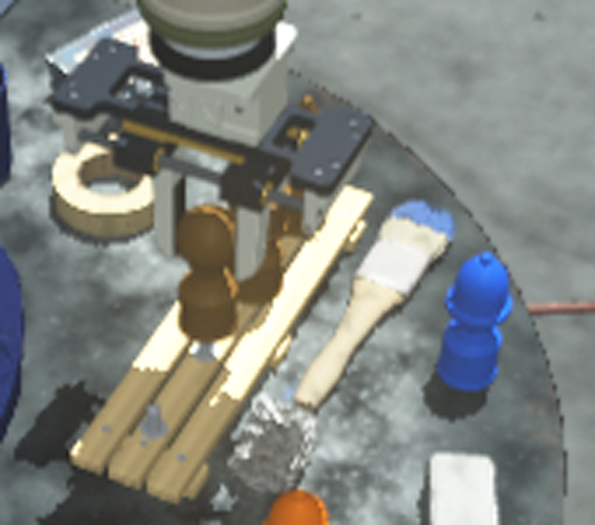

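Ball upright over its peg (peg base visible at about (205,350) in the zoom). Lower.

Request:
jog_arm --motion '[0, -0.001, 0.001, 0.02, 0, 0, 0, 0, -0.001, 0.001, 0.04, 0, 0, 0, 0, -0.001, 0.001, 0.055, 0, 0, 0, 0, -0.001, 0.001, 0.068, 0, 0, 0, 0, -0.001, 0.001, 0.075, 0, 0, 0, 0, -0.001, 0.001, 0.078, 0, 0, 0, 0, -0.001, 0.001, 0.08, 0, 0, 0, 0, -0.001, 0.001, 0.08, 0, 0, 0]'

```text
t: 24.9
tool_pos: [0.5264, -0.1747, 0.0796]
orientation: [-2.114, -2.319, 0.008]
force: [-2.3, 0.6, 1.7]
opening: 0.0429
```

Request:
jog_arm --motion '[0.5, 0, 0, 0, 0, 0, 0, 0.6, 0, 0, 0, 0, 0, 0, 0.7, 0, 0, 0, 0, 0, 0, 0.9, 0, 0, 0, 0, 0, 0, 1, 0, 0, 0, 0, 0, 0, 1, 0, 0, 0, 0, 0, 0, 1, 0, 0, 0, 0, 0, 0, 1, 0, 0, 0, 0, 0, 0]'

```text
t: 25.7
tool_pos: [0.5264, -0.1747, 0.0795]
orientation: [-2.114, -2.319, 0.008]
force: [0.4, -0.7, 1.2]
opening: 0.0923
```

Request:
jog_arm --motion '[1, 0, 0, -0.05, 0, 0, 0, 1, 0, 0, -0.12, 0, 0, 0, 1, 0, 0, -0.2, 0, 0, 0, 1, 0, 0, -0.27, 0, 0, 0, 1, 0.06, 0, -0.3, 0, 0, 0.02, 1, 0.13, -0.002, -0.3, 0, 0, 0.04, 1, 0.21, -0.003, -0.3, 0, 0, 0.08, 1, 0.29, -0.004, -0.3, 0, 0, 0.12]'

```text
t: 26.5
tool_pos: [0.5117, -0.0292, 0.2298]
orientation: [-2.327, -2.106, 0.008]
force: [-0.4, -0.4, -0.6]
opening: 0.0928
```

Run:
```python
from h import *
c=read_camera("wrist")["frame"][:,:,::-1];cv2.imwrite("pics/w12.png",c)
go([((.457,.0775,.215),-.164),((.457,.0775,.062),-.164)],1)
```

```text
t 26.55 p [ 0.5112 -0.0238  0.2297] F [0.8 3.6 0.4] op 0.093 yaw -0.101
[1, 0.191, -0.128, 0.031, -0.004, -0.001, 0.04]
[1, 0.19, -0.126, 0.337, -0.004, -0.001, 0.04]
```

View pics/w12.png

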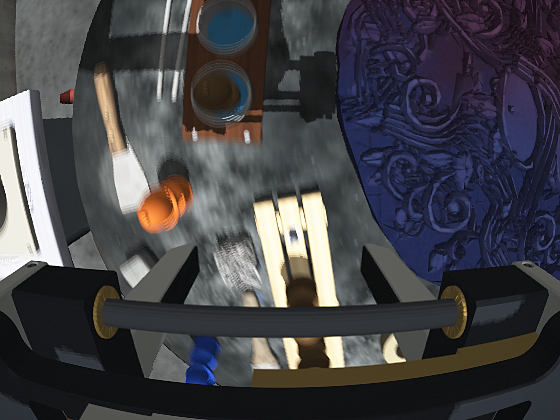

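Run:
```python
from h import *
T=np.load("top.npy",allow_pickle=True).item()
print(onz(T,297,245,.09))
```

```text
[ 0.37166704 -0.03864968  0.09      ]
```

Request:
jog_arm --motion '[1, 0.08, -0.053, 0, 0, 0, 0.02, 1, 0.15, -0.1, 0.01, 0, 0, 0.04, 1, 0.191, -0.128, 0.031, -0.004, 0, 0.04, 1, 0.191, -0.128, 0.031, -0.004, 0, 0.04, 1, 0.191, -0.128, 0.031, -0.004, 0, 0.04]'

```text
t: 27.05
tool_pos: [0.457, 0.0777, 0.2149]
orientation: [-2.393, -2.034, -0.002]
force: [0.7, -1.2, 0.2]
opening: 0.093
```

Run:
```python
from h import *
go([((.457,.0775,.062),-.164)],1)
```

```text
t 27.05 p [0.457  0.0777 0.2149] F [ 0.7 -1.2  0.2] op 0.093 yaw -0.162
[1, -0.001, 0.0, 0.306, 0.0, -0.001, 0.001]
```

Request:
jog_arm --motion '[1, 0, 0, 0.03, 0, 0, 0, 1, 0, 0, 0.08, 0, 0, 0, 1, 0, 0, 0.14, 0, 0, 0, 1, 0, 0, 0.2, 0, 0, 0, 1, 0, 0, 0.25, 0, 0, 0, 1, 0, 0, 0.29, 0, 0, 0, 1, 0, 0, 0.305, 0, 0, 0, 1, 0, 0, 0.305, 0, 0, 0]'

```text
t: 27.85
tool_pos: [0.4561, 0.0771, 0.0608]
orientation: [-2.393, -2.031, 0.002]
force: [0.1, -0.5, -0.2]
opening: 0.0929
```

Request:
jog_arm --motion '[0.45, 0, 0, 0, 0, 0, 0, 0.4, 0, 0, 0, 0, 0, 0, 0.4, 0, 0, 0, 0, 0, 0, 0.3, 0, 0, 0, 0, 0, 0, 0.2, 0, 0, 0, 0, 0, 0, 0.1, 0, 0, 0, 0, 0, 0, 0, 0, 0, 0, 0, 0, 0, 0, 0, 0, 0, 0, 0, 0]'

```text
t: 28.65
tool_pos: [0.4563, 0.0771, 0.061]
orientation: [-2.393, -2.032, 0.002]
force: [-0.2, 0.6, 0.2]
opening: 0.0443
```

Run:
```python
from h import *
c=read_camera("wrist")["frame"][:,:,::-1];cv2.imwrite("pics/w13.png",c)
go([((.457,.0775,.062),-.164)],1)
```

```text
t 28.7 p [0.4563 0.0771 0.0609] F [ 1.2 -0.1  2. ] op 0.044 yaw -0.163
[1, 0.001, 0.001, -0.002, -0.002, 0.0, 0.0]
```

View pics/w13.png

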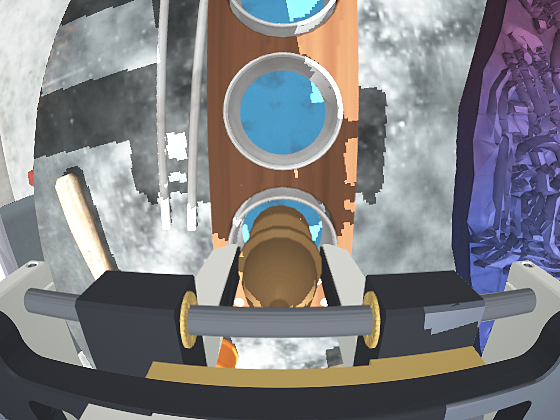

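Request:
jog_arm --motion '[0, 0, 0, 0, 0, 0, 0, 0, 0, 0, 0, 0, 0, 0, 0, 0, 0, -0.03, 0, 0, 0, 0, 0, 0, -0.08, 0, 0, 0, 0, 0, 0, -0.14, 0, 0, 0, 0, 0, 0, -0.2, 0, 0, 0, 0, 0, 0, -0.25, 0, 0, 0, 0, 0, 0, -0.28, 0, 0, 0]'

```text
t: 29.5
tool_pos: [0.4571, 0.077, 0.2028]
orientation: [-2.394, -2.032, -0.001]
force: [0.8, 0.5, -1.7]
opening: 0.0443
```

Run:
```python
from h import *
go([((*drain(.12),.20),.092)],0)
```

```text
t 29.5 p [0.4571 0.077  0.2028] F [ 0.8  0.5 -1.7] op 0.0443 yaw -0.163
[0, -0.319, 0.178, 0.005, 0.0, -0.001, -0.162]
```

Request:
jog_arm --motion '[0, -0.04, 0.022, 0, 0, 0, -0.02, 0, -0.09, 0.05, 0, 0, 0, -0.045, 0, -0.14, 0.078, 0, 0, 0, -0.07, 0, -0.19, 0.106, 0, 0, 0, -0.095, 0, -0.24, 0.134, 0, 0, 0, -0.12, 0, -0.28, 0.157, 0.02, 0, 0, -0.145, 0, -0.31, 0.173, 0.05, 0, 0, -0.162, 0, -0.319, 0.178, 0.08, 0, 0, -0.162]'

```text
t: 30.3
tool_pos: [0.5188, -0.0963, 0.161]
orientation: [-2.118, -2.318, 0.001]
force: [-0.1, 0.9, -2.6]
opening: 0.0442
```

Run:
```python
from h import *
go([((*drain(.12),.118),.092)],0)
```

```text
t 30.3 p [ 0.5188 -0.0963  0.161 ] F [-0.1  0.9 -2.6] op 0.0442 yaw 0.09
[0, 0.002, 0.001, 0.086, -0.001, -0.001, -0.001]
```

Request:
jog_arm --motion '[0, 0.002, 0, 0.03, 0, 0, 0, 0, 0.002, 0, 0.06, 0, 0, 0, 0, 0.002, 0, 0.086, 0, 0, 0, 0, 0.002, 0, 0.086, 0, 0, 0]'

```text
t: 30.7
tool_pos: [0.5168, -0.0942, 0.1152]
orientation: [-2.115, -2.315, 0.004]
force: [-0.2, -0.4, -2.5]
opening: 0.0441
```

Run:
```python
from h import *
c=read_camera("scene");f=c["frame"][:,:,::-1].copy()
cv2.imwrite("pics/s14.png",cv2.resize(f[60:210,240:410],None,fx=3.5,fy=3.5,interpolation=cv2.INTER_CUBIC))
go([((*drain(.12),.0809),.092)],0)
```

```text
t 30.75 p [ 0.5177 -0.0945  0.1167] F [-0.4  1.1 -2.1] op 0.0438 yaw 0.09
[0, -0.001, 0.003, 0.072, -0.003, -0.001, -0.001]
```

View pics/s14.png

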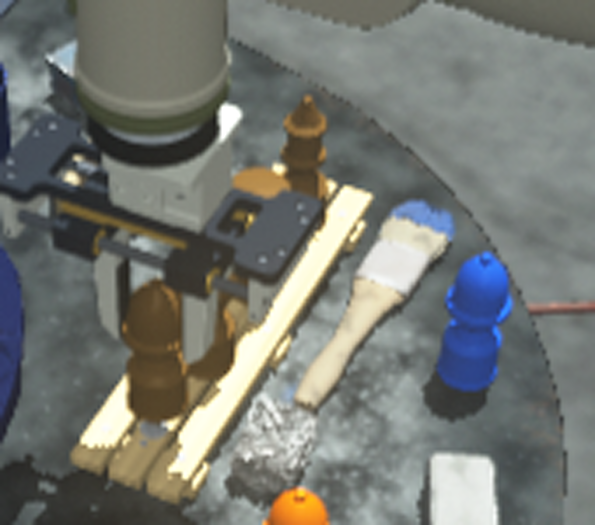

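Acorn upright over its peg; the others stand. Lower.

Request:
jog_arm --motion '[0, -0.001, 0.002, 0.02, 0, 0, 0, 0, -0.001, 0.002, 0.04, 0, 0, 0, 0, -0.001, 0.002, 0.055, 0, 0, 0, 0, -0.001, 0.002, 0.065, 0, 0, 0, 0, -0.001, 0.002, 0.071, 0, 0, 0, 0, -0.001, 0.002, 0.073, 0, 0, 0, 0, -0.001, 0.002, 0.073, 0, 0, 0]'

```text
t: 31.45
tool_pos: [0.5186, -0.0949, 0.0807]
orientation: [-2.116, -2.316, 0.002]
force: [-2.6, 0.1, 1.5]
opening: 0.0442
```

Request:
jog_arm --motion '[0.5, 0, 0, 0, 0, 0, 0, 0.6, 0, 0, 0, 0, 0, 0, 0.7, 0, 0, 0, 0, 0, 0, 0.9, 0, 0, 0, 0, 0, 0, 1, 0, 0, 0, 0, 0, 0, 1, 0, 0, 0, 0, 0, 0, 1, 0, 0, 0, 0, 0, 0, 1, 0, 0, 0, 0, 0, 0]'

```text
t: 32.25
tool_pos: [0.5186, -0.0949, 0.0806]
orientation: [-2.116, -2.316, 0.002]
force: [-0.2, 0.5, -0.1]
opening: 0.0921
```

Request:
jog_arm --motion '[1, 0, 0, -0.05, 0, 0, 0, 1, 0, 0, -0.12, 0, 0, 0, 1, 0, 0, -0.2, 0, 0, 0, 1, 0, 0, -0.28, 0, 0, 0, 1, 0.06, 0, -0.3, 0, 0, 0.02, 1, 0.15, -0.03, -0.3, 0, 0, 0.04, 1, 0.25, -0.06, -0.3, 0, 0, 0.06, 1, 0.35, -0.09, -0.3, 0, 0, 0.08]'

```text
t: 33.05
tool_pos: [0.4595, 0.0723, 0.2314]
orientation: [-2.26, -2.176, 0.002]
force: [0.2, 0.5, 1.3]
opening: 0.0929
```

Request:
jog_arm --motion '[1, 0.05, 0, 0, 0, 0, 0, 1, 0.05, 0, 0, 0, 0, 0, 1, 0.05, 0, 0, 0, 0, 0]'

```text
t: 33.35
tool_pos: [0.4604, 0.0974, 0.2315]
orientation: [-2.259, -2.179, 0.002]
force: [0.2, -0.2, 0.5]
opening: 0.093
```

Run:
```python
from h import *
s=read_camera("scene")["frame"][:,:,::-1];t=read_camera("top")["frame"][:,:,::-1]
cv2.imwrite("pics/f.png",np.hstack([cv2.resize(s[60:210,240:410],(400,353),interpolation=cv2.INTER_CUBIC),cv2.resize(t[130:270,290:450],(400,353),interpolation=cv2.INTER_CUBIC)]))
cv2.imwrite("pics/fs.png",s);cv2.imwrite("pics/ft.png",t)
for y,h in((.12,.111),(.04,.1),(-.04,.094),(-.12,.113)):
  p=[*drain(y),.024+h];S=read_camera("scene");print((proj(S,p)-[240,60])*[400/170,353/150])
```

```text
[103.95190789 212.21857036]
[140.88027315 168.10876644]
[174.9363355  123.92298515]
[207.82237232  64.14469226]
```

View pics/f.png

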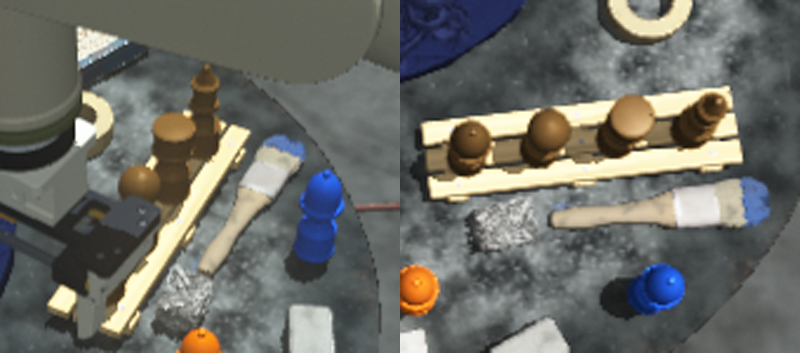

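View pics/fs.png

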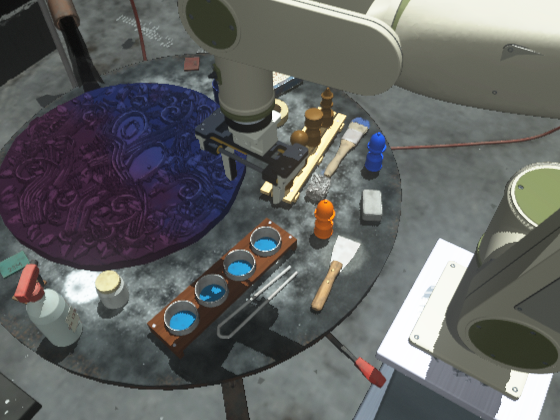

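Run:
```python
from h import *
T=read_camera("top")
for y,h in((.12,.111),(.04,.078),(-.04,.094),(-.12,.113)):
  print((proj(T,[*drain(y),.024+h])-[290,130])*[400/160,353/140]+[400,0])
s=read_state();print(s["t"],s["force"],np.abs(s["dq"]).max())
from plant import close_job
print(close_job())
```

```text
[471.64189813 129.59358677]
[549.57716445 128.4016119 ]
[632.91320081 114.32916451]
[719.5081606   98.97124018]
33.7 [0.14471935 0.03581182 0.04232468] 0.005635799815545713
the job is handed in; nothing more can be done
None
```

All four finials are on the draining rack in reversed order, and I handed the job in at 33.7 s. From left to right they now stand acorn, ball, drum, spire, so the first-dipped spire is at the right-hand end.

- **Seating:** I lowered each finial until the force reading showed it resting on the slats, then released it.
- **Top view:** After release, all four heads were within about 4 pixels of an enlarged view from where upright, fully seated finials should appear. That is about 4 mm.
- **Scene view:** The spire and drum stood as expected and all four pans were empty. The gripper hid the acorn and part of the ball's stand, so those two rest on the top view plus the contact force.
- **Robot and other items:** The arm was still and touching nothing at hand-in. I never went near the blue and orange look-alikes.
- **Odd readings:** The jaws stopped at 32 mm on the spire, close to its 31 mm collar instead of its 25 mm shaft. It still lifted straight and held without slipping. My early by-eye estimates of the pan positions from the two fixed cameras differed by up to 9 mm. I used the board screws instead, which the wrist camera confirmed.

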